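# Put the tube roller mixer into its three-bar speed and start it

## Task

The tubes are loaded on the roller mixer and its gear lever is parked; it is to run at the three-bar speed. With your fingers shut, push the lever out of the park slot and through the H-shaped gate, fully home into the slot beside the plate with three bars, without gripping or forcing it; only then press the round start button right down and let it come back up. Leave the tubes lying on the rollers.

Things in the scene. Friction and masses are not known exactly. Their poses are not given: they have to be found in the camera images.
- mixer: White tube roller mixer, fixed on the desk. Its control housing is a box 200 (x) x 130 (y) x 108 mm high (z); the origin is under the centre of this housing at desk level, x points to the machine's back, away from the robot, y to its left, where a bed of five black rollers (260 mm long, tops 88 mm high) adjoins; z up.
- gate_centre (a point): Centre of the H-shaped opening, on the upper face of the aluminium gate plate (130 x 92 mm, 114 mm above the desk); 30 mm behind the mixer's origin, axes as the mixer's. Two slots run along x at y = +16 and -16 mm, each 16 mm wide, x = -27 to +27 mm; a cross lane 16 mm wide along y at x = 0 joins them: four slot ends, near or far, left or right. Metal between the slots stops the lever.
- lever_pivot (a point): Pivot of the lever inside the housing, 34 mm above the desk, straight below gate_centre. The lever (10 mm stem, knob on top) tilts about it both ways, guided by the gate; it stays where it is left, and 2 to 4 N at the knob moves it. It starts in or near the end of the park slot, always the near left one, whose label plate shows a ring.
- knob (a point): Centre of the lever's round black knob, 29 mm across, reaching from 22 mm below to 18 mm above this point; 135 mm from lever_pivot. Lever upright: 55 mm above gate_centre. Home in a slot: 33 mm near or far (x) and about 27 mm left or right (y) of gate_centre, 50 mm above the plate. To cross the lane it must be within 5 mm of x = 0 (in gate_centre's frame).
- lever (a joint): Tilt of the lever along the slots, rad: 0 in the cross lane, positive away from the robot (mixer's +x), hard stops at -0.248 and +0.248 (home in a near or far slot).
- lever_across (a joint): Tilt of the lever along the cross lane, rad: positive to the mixer's left (+y), hard stops at -0.207 (right slots) and +0.207 (left slots).
- tag_three_mid (a point): Centre of the upper face of the white label plate (24 x 34 x 2 mm) with three black raised bars. It lies on the gate plate just beyond the end of the slot that it marks: 46 mm near or far (x) and 22 mm left or right (y) of gate_centre. It marks the slot wanted.
- tag_two_mid (a point): Centre of the like plate with two bars, beside another slot.
- tag_one_mid (a point): Centre of the like plate with one bar, beside another slot.
- start_top (a point): Centre of the top of the round grey start button (28 mm across, in a steel collar of 44 mm), 22 mm above the housing's top (130 mm above the desk) when up, on the housing nearest the robot, 98 mm nearer than gate_centre and 30 mm to its left. It is sprung.
- start (a joint): Travel of the start button, m: 0 up, 0.006 right down, which takes 4 N; it springs back.
- tube_45_mid (a point): Middle of a loose purple-capped sample tube (98 mm long, 24 mm across its cap) lying in the groove between two rollers, nearest the robot; leave it.
- tube_46_mid (a point): Middle of a second such tube, on the rollers behind; leave it.
- tube_47_mid (a point): Middle of a third such tube, in the rearmost groove; leave it.

How it is judged:
By the outcome, as a careful person would: the job done as asked, in the order asked, and still so for the second after the job is handed in, with the robot touching nothing.
It also fails if it takes over 61 s, if anything falls off the work surface, if the arm or the gripper's body presses on something with over 40 N, if the wrist force passes 120 N, or if a joint passes its speed limit or range.

## Robot

A 6-joint arm with a two-finger parallel gripper is mounted at the origin on a cart in front of the work surface, level with it; the furniture and walls round the work are solid. World frame = base frame: x ahead of the robot, y to its left, z up, the work surface at z = 0. Lengths are in m, angles in rad, forces in N, time in s.
With the tool pointing down it reaches from about 0.375 to 0.9 m from the base axis. Payload 3.1 kg.
Tool frame: the origin (TCP) lies between the finger pads; the fingertips stand 17 mm ahead of it and the grasp point (between the pads) lies 2 mm behind it (robot.nose_length is the distance from the TCP to the fingertips, in m); z points along the fingers, y is the line along which they close (so a half turn about z gives the same grasp; the last joint's range is limited). The gripper opens to 87 mm and grips with 3 to 60 N. Pads are 19 mm wide; open, the fingers measure 117 mm over their backs; the gripper's body (75 mm by 190 mm) begins 51 mm behind the grasp point.
Start: joints at [1.018, 0.527, 1.433, -0, 1.181, -0.178], TCP at [0.229, 0.582, 0.24] pointing down, gripper open.
Joint ranges: [-3.08, 3.08], [-0.75, 2.2], [0.22, 2.44], [-1.43, 4.57], [0, 2.65], [-2.85, 2.85]. Speed limits (rad/s): [2.79, 2.79, 3.14, 3.14, 3.14, 3.14].

## Interface

Orientations are given as a unit quaternion [x, y, z, w].
In Python, from rig import robot, cams gives the robot as it stands.
- The arm moves only by the shell command python3 -m pendant 'ROWS' [FORCE]. ROWS is JSON, a list of rows, each an object with "jaw": the opening, from 0 (shut) to 1 (fully open); "linear": the shift along the tool's x, y, z in cm, a list of three; "twist": the turn about the tool's z in degrees. A call has 1 to 12 rows; each row shifts and turns the commanded pose from where the row before left it, along the tool's axes as they then stand; what a row does not reach is not made up. A row lasts 1/12 s, in which the tool goes at most 41.7 mm and 7.16 degrees, less where a joint would pass 70% of its speed; a pose out of reach is approached as far as the arm can. A call is refused whole if a number of a shift passes 4.17 or a number of a turn 7.16, either way. A call with a gripper value outside its range is refused whole. The fingers move at their own pace and stop on an object; FORCE is the grip in N (left out, the last holds). Time passes only in rows, so rows that do not move let the fingers close. It gives the time, the measured TCP pose, the force, the opening and the grip force at its end, in the units of the state.
- robot.get_obs(): the state, without advancing time (a new reading comes with each control period).
- cams.camera(name): name is "scene" or "top" or "wrist"; returns a dict with "color" (384x512x3 uint8, blue, green, red), "depth" (384x512 float32, m along the optical axis (not along the pixel's ray), 0 where there is no reading), "fov_y" (degrees; the focal length in pixels is half the picture's height over the tangent of half this angle, whatever the lens; pixels are square), "cx", "cy" (the principal point, pixels), "view" (4x4, takes a point from world to camera coordinates). Camera axes: x right, y down, z forward; pixel columns grow to the right and rows downward; lengths in m; the calibration is good to about 2 mm. A picture is of the moment at which its call begins.
- robot.hand_in(): hands the job in; it is judged then, once.
The state is a dict: "time": time; "q": joint angles; "joint_velocities": joint speeds; "joint_torque": joint torques, N m; "position": TCP position; "tool_rot": TCP orientation; "ft_force": force on the tool from outside, world axes, zero at the start; "moment": the same for the moment, N m; "grip_width": finger opening in m; "grip_force": force on a finger pad.
Only numpy, scipy, OpenCV 4.12 (cv2) and the standard library are available. Lean on these libraries where they do the work, as an engineer would, in place of code of your own. Each camera call takes 0.05 s, during which the arm holds its last target. There are 200 camera calls.

## Working session

There is one attempt and no reset: what is moved stays moved. The work goes in short steps, Python scripts to look and compute and a shell command to move; the robot and the scene stay as the last step left them, time stands still between calls to the robot, and variables do not carry over. Pictures are saved under pics/ and viewed, at most 10 in all, crops included, and the job is handed in when it is done.

```bash
mkdir -p pics
cat > h.py <<'E'
import numpy as np, cv2
from rig import robot, cams
def grab(n,f=None):
    c=cams.camera(n); np.savez(f'/tmp/{n}.npz',**c)
    if f: cv2.imwrite(f'pics/{f}.png',c['color'])
    return c
def load(n): return dict(np.load(f'/tmp/{n}.npz'))
def pt(c,u,v,r=1):
    d=c['depth'][v-r:v+r+1,u-r:u+r+1]; d=np.median(d[d>0])
    f=192/np.tan(np.radians(c['fov_y'])/2)
    p=np.array([(u-c['cx'])*d/f,(v-c['cy'])*d/f,d,1])
    return (np.linalg.inv(c['view'])@p)[:3].round(4)
E
python3 -c "
from h import *
a=grab('top');b=grab('scene')
cv2.imwrite('pics/a.png',np.hstack([a['color'],b['color']])[:, :1024] if 0 else cv2.resize(a['color'],(800,600)))
cv2.imwrite('pics/b.png',cv2.resize(b['color'],(800,600)))
o=robot.get_obs();print(o)"
```

```text
{'time': 0.1, 'q': array([ 1.01748075e+00,  5.28378241e-01,  1.43378002e+00, -7.36286553e-06,
        1.18138977e+00, -1.78494572e-01]), 'joint_velocities': array([-0.00083499, -0.00121821, -0.00158901,  0.00119393, -0.00118664,
       -0.00097556]), 'joint_torque': array([ 9.22555387e-05, -4.40990174e+01, -1.77151126e+01,  6.35213591e-02,
        5.34217141e-02, -6.35743345e-05]), 'position': array([0.22845242, 0.58107703, 0.2386645 ]), 'tool_rot': array([ 1.86313902e-01,  9.82489783e-01, -9.14184828e-04, -3.46632934e-04]), 'ft_force': array([-0.31353264, -0.52025172, -0.21088825]), 'moment': array([ 0.06653205, -0.029217  , -0.02175412]), 'grip_force': 0.0, 'grip_width': 0.08740990965497064}
```

View pics/a.png

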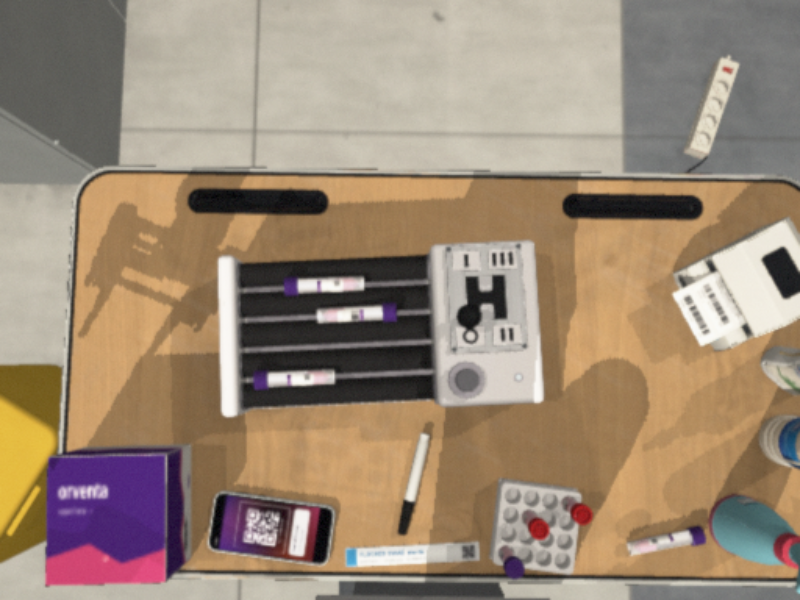

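View pics/b.png

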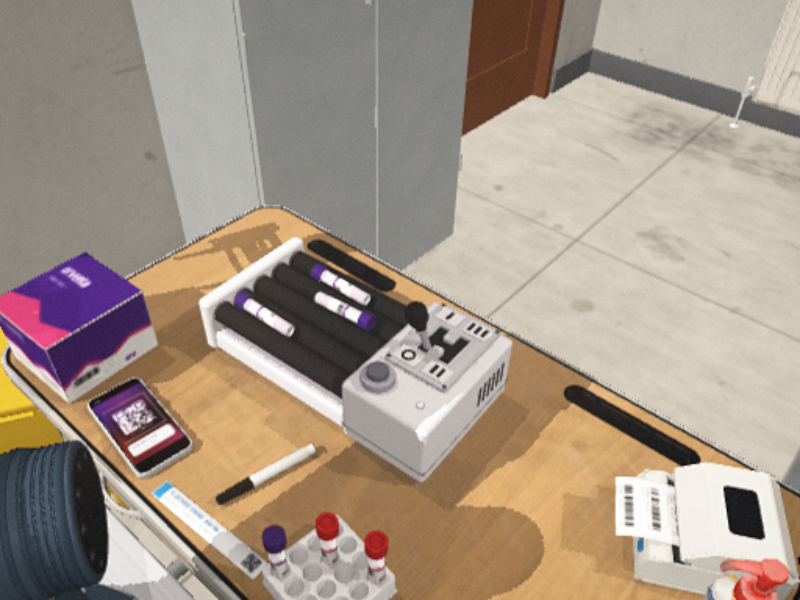

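Top view: the three-bar plate is far right at about (503,259) of 800x600, the ring plate near left at (470,337), the knob at (469,316) and the button at (466,379). The next step is an enlarged crop for measuring.

```bash
python3 -c "
from h import *
a=load('top')
cv2.imwrite('pics/c.png',cv2.resize(a['color'][145:265,265:355],None,fx=5,fy=5,interpolation=cv2.INTER_CUBIC))
for n,(u,v) in dict(btn=(298,242),knob=(300,202),three=(322,165),one=(298,166),ring=(301,216),two=(324,214)).items(): print(n,pt(a,u,v))
print(a['view'].round(3))
"
```

```text
btn [ 0.4458 -0.0286  0.1306]
knob [ 0.5164 -0.027   0.182 ]
three [ 0.5913 -0.0746  0.1178]
one [ 0.5888 -0.0291  0.1179]
ring [ 0.4942 -0.0353  0.1161]
two [ 0.4985 -0.0786  0.1165]
[[ 0.013 -1.     0.002  0.042]
 [-0.996 -0.013 -0.09   0.553]
 [ 0.09  -0.001 -0.996  0.937]
 [ 0.     0.     0.     1.   ]]
```

View pics/c.png

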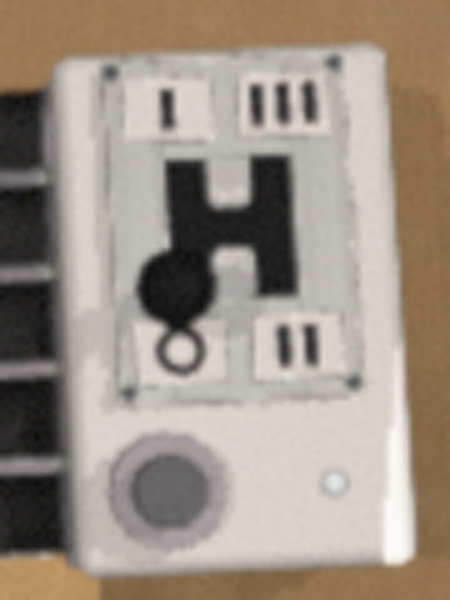

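The crop shows the gate plate's screws at (110,72), (334,62), (127,394), (354,382), the button at (170,490), and the three-bar plate at (284,104), far right.

```bash
cat >> h.py <<'E'
def ray(c,u,v,z):
    f=192/np.tan(np.radians(c['fov_y'])/2); T=np.linalg.inv(c['view'])
    d=T[:3,:3]@[(u-c['cx'])/f,(v-c['cy'])/f,1]; return T[:3,3]+d*(z-T[2,3])/d[2]
E
python3 -c "
from h import *
a=load('top')
R=lambda x,y,z: ray(a,(x+.5)/5+265-.5,(y+.5)/5+145-.5,z)
s=[R(*p,.115) for p in [(110,72),(334,62),(127,394),(354,382)]]
g=np.mean(s,0)
vx=s[0]+s[1]-s[2]-s[3]; vy=s[0]+s[2]-s[1]-s[3]
t1=np.arctan2(vx[1],vx[0]); t2=np.arctan2(-vy[0],vy[1])
tags=[R(*p,.116) for p in [(167,110),(284,104),(180,350),(297,345)]]
g2=np.mean(tags,0)
wx=tags[0]+tags[1]-tags[2]-tags[3]; wy=tags[0]+tags[2]-tags[1]-tags[3]
b=R(170,490,.130); k=R(176,286,.18)
print('g',g,g2,'yaw deg',np.degrees([t1,t2,np.arctan2(wx[1],wx[0]),np.arctan2(-wy[0],wy[1])]), np.linalg.norm(wx)/2,np.linalg.norm(wy)/2)
t=(t1+t2)/2; c,s_=np.cos(t),np.sin(t); M=np.array([[c,-s_],[s_,c]])
print('btn',b,'in gate',M.T@(b-g)[:2],'knob',k,M.T@(k-g)[:2],'yaw',t)
"
```

```text
g [ 0.54386956 -0.05389059  0.115     ] [ 0.54370973 -0.05405565  0.116     ] yaw deg [3.42745834 3.55623513 3.22083181 3.4600122 ] 0.09144125313536203 0.04435389388840741
btn [ 0.44474121 -0.02976807  0.13      ] in gate [-0.0974751  0.0301153] knob [ 0.51686831 -0.02684861  0.18      ] [-0.02530409  0.02863632] yaw 0.06094422249434424
```

```bash
python3 -m pendant '[{"jaw":0,"linear":[0,0,0],"twist":-6.2},{"jaw":0,"linear":[0,0,0],"twist":-6.2},{"jaw":0,"linear":[0,0,0],"twist":-6.2},{"jaw":0,"linear":[0,0,0],"twist":-6.2},{"jaw":0,"linear":[-1,-3,0],"twist":0},{"jaw":0,"linear":[-1,-3,0],"twist":0},{"jaw":0,"linear":[-1,-3,0],"twist":0},{"jaw":0,"linear":[-1,-3,0],"twist":0},{"jaw":0,"linear":[-1,-3,0],"twist":0},{"jaw":0,"linear":[-1,-3,0],"twist":0},{"jaw":0,"linear":[-1,-3,0],"twist":0},{"jaw":0,"linear":[-1,-3,0],"twist":0}]' 10
cat > g.py <<'E'
from h import *
o=robot.get_obs(); t=.061; g=np.array([.5438,-.054]); c,s=np.cos(t),np.sin(t)
p=o['position']; x=np.array([[c,s],[-s,c]])@(p[:2]-g)
from scipy.spatial.transform import Rotation as R
a=R.from_quat(o['tool_rot']).as_matrix()[:,0]
print('t',o['time'],'gate mm',(x*1000).round(1),'tip z',round((p[2]-robot.nose_length)*1000,1),'yaw err deg',round(np.degrees(np.arctan2(-a[1],-a[0])-t),2),'F',o['ft_force'].round(2),o['grip_width'])
E
python3 g.py
```

```text
time: 1.1
position: [0.3226, 0.3451, 0.2393]
tool_rot: [-0.029, 1.0, -0.0, -0.0]
ft_force: [0.8, -0.4, 0.5]
grip_width: 0.0149
grip_force: 0.0
t 1.1 gate mm [-196.5  411.9] tip z 222.3 yaw err deg -0.15 F [ 0.83 -0.42  0.46] 0.01492551345358524
```

```bash
python3 -m pendant '[{"jaw":0,"linear":[-0.9,-3.2,0],"twist":0},{"jaw":0,"linear":[-0.9,-3.2,0],"twist":0},{"jaw":0,"linear":[-0.9,-3.2,0],"twist":0},{"jaw":0,"linear":[-0.9,-3.2,0],"twist":0},{"jaw":0,"linear":[-0.9,-3.2,0],"twist":0},{"jaw":0,"linear":[-0.9,-3.2,0],"twist":0},{"jaw":0,"linear":[-0.9,-3.2,0],"twist":0},{"jaw":0,"linear":[-0.9,-3.2,0],"twist":0},{"jaw":0,"linear":[-0.9,-3.2,0],"twist":0},{"jaw":0,"linear":[-0.9,-3.2,0],"twist":0},{"jaw":0,"linear":[-0.9,-3.2,0],"twist":0},{"jaw":0,"linear":[-0.9,-3.2,0],"twist":0}]'
python3 -m pendant '[{"jaw":0,"linear":[0,0,0],"twist":0},{"jaw":0,"linear":[0,0,0],"twist":0},{"jaw":0,"linear":[0,0,0],"twist":0}]'
python3 g.py; python3 -c "
from h import *
c=grab('wrist','w1')"
```

```text
time: 2.1
position: [0.4526, -0.032, 0.2394]
tool_rot: [-0.029, 1.0, 0.0, -0.0]
ft_force: [0.4, -0.3, -0.2]
grip_width: 0.0003
grip_force: 0.0
time: 2.35
position: [0.4518, -0.0301, 0.2391]
tool_rot: [-0.029, 1.0, 0.0, -0.001]
ft_force: [-1.2, -0.4, -0.6]
grip_width: 0.0005
grip_force: 0.0
t 2.35 gate mm [-90.3  29.4] tip z 222.1 yaw err deg -0.22 F [-1.24 -0.39 -0.58] 0.0005106302577556282
```

View pics/w1.png

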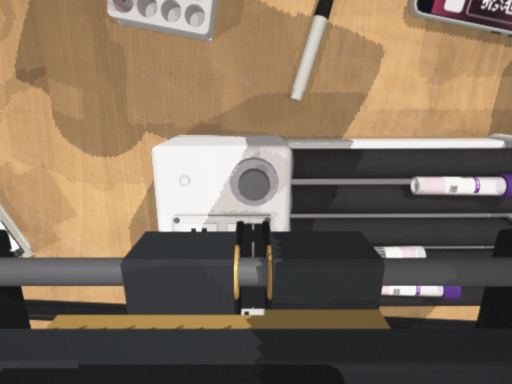

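The wrist view shows the fingers in line with the button column, with the button at (254,183). The knob is hidden behind the gripper.

```bash
python3 -m pendant '[{"jaw":0,"linear":[0,0,2],"twist":0},{"jaw":0,"linear":[0,0,2],"twist":0},{"jaw":0,"linear":[0,0,2],"twist":0},{"jaw":0,"linear":[0,0,1],"twist":0},{"jaw":0,"linear":[-0.8,0,0],"twist":0},{"jaw":0,"linear":[-0.8,0,0],"twist":0},{"jaw":0,"linear":[-0.5,0,0],"twist":0},{"jaw":0,"linear":[-0.5,0,0],"twist":0},{"jaw":0,"linear":[0,0,0],"twist":0}]'; python3 g.py
python3 -m pendant '[{"jaw":0,"linear":[-0.3,0,0],"twist":0},{"jaw":0,"linear":[-0.3,0,0],"twist":0},{"jaw":0,"linear":[-0.3,0,0],"twist":0},{"jaw":0,"linear":[-0.3,0,0],"twist":0},{"jaw":0,"linear":[-0.3,0,0],"twist":0},{"jaw":0,"linear":[0,0,0],"twist":0}]'; python3 g.py
python3 -m pendant '[{"jaw":0,"linear":[-0.3,0,0],"twist":0},{"jaw":0,"linear":[-0.3,0,0],"twist":0},{"jaw":0,"linear":[-0.3,0,0],"twist":0},{"jaw":0,"linear":[-0.3,0,0],"twist":0},{"jaw":0,"linear":[-0.3,0,0],"twist":0},{"jaw":0,"linear":[0,0,0],"twist":0}]'; python3 g.py
python3 -c "
from h import *
a=grab('top');b=grab('scene')
cv2.imwrite('pics/d.png',np.hstack([cv2.resize(a['color'][145:265,265:355],None,fx=4,fy=4),cv2.resize(b['color'][170:320,200:340],(420,480))]))"
```

```text
time: 3.15
position: [0.4809, -0.029, 0.1705]
tool_rot: [-0.029, 1.0, -0.001, 0.002]
ft_force: [-0.4, -0.5, 0.6]
grip_width: 0.0006
grip_force: 0.0
t 3.15 gate mm [-61.2  28.8] tip z 153.5 yaw err deg -0.12 F [-0.44 -0.49  0.55] 0.0005981608016662609
time: 3.65
position: [0.4936, -0.0281, 0.1695]
tool_rot: [-0.029, 1.0, 0.0, -0.0]
ft_force: [-1.1, -0.4, -0.1]
grip_width: 0.0004
grip_force: 0.5
t 3.65 gate mm [-48.6  29. ] tip z 152.5 yaw err deg -0.16 F [-1.15 -0.36 -0.05] 0.00037488579556136926
time: 4.15
position: [0.5093, -0.027, 0.1696]
tool_rot: [-0.029, 1.0, 0.0, 0.0]
ft_force: [-2.1, 2.2, 1.2]
grip_width: 0.0008
grip_force: 1.1
t 4.15 gate mm [-32.8  29. ] tip z 152.6 yaw err deg -0.17 F [-2.06  2.2   1.21] 0.0007987752786419055
```

View pics/d.png

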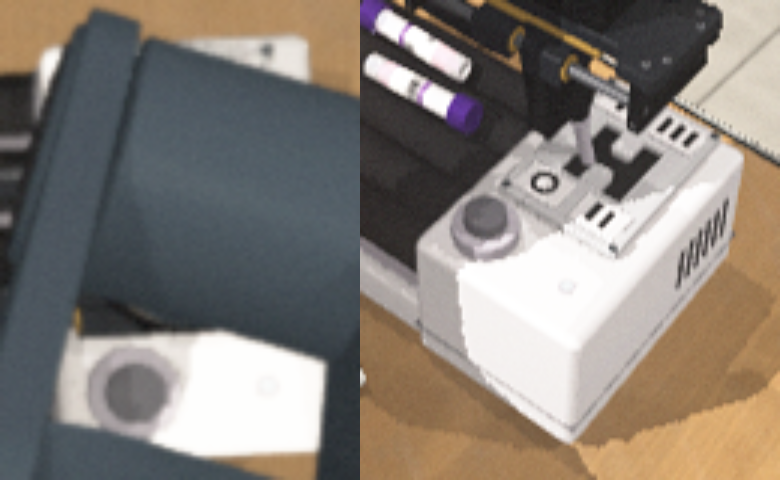

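The scene crop shows the stem at about (587,140), still a little short of the cross lane. I'll push on to the lane centre, then back off and go round to the knob's left side.

```bash
python3 -m pendant '[{"jaw":0,"linear":[-0.3,0,0],"twist":0},{"jaw":0,"linear":[-0.3,0,0],"twist":0},{"jaw":0,"linear":[-0.3,0,0],"twist":0},{"jaw":0,"linear":[0,0,0],"twist":0},{"jaw":0,"linear":[0,0,0],"twist":0}]'; python3 g.py
python3 -m pendant '[{"jaw":0,"linear":[1,0,0],"twist":0},{"jaw":0,"linear":[1,0,0],"twist":0},{"jaw":0,"linear":[0,2,0],"twist":0},{"jaw":0,"linear":[0,2,0],"twist":0},{"jaw":0,"linear":[0,2,0],"twist":0},{"jaw":0,"linear":[0,0,0],"twist":0}]'; python3 g.py
python3 -c "
from h import *
b=grab('scene')
cv2.imwrite('pics/e.png',cv2.resize(b['color'][170:290,220:340],(600,600),interpolation=cv2.INTER_CUBIC))"
```

```text
time: 4.67
position: [0.5181, -0.0269, 0.1695]
tool_rot: [-0.029, 1.0, -0.0, 0.0]
ft_force: [-1.9, 0.2, 0.2]
grip_width: 0.0007
grip_force: 0.5
t 4.6667 gate mm [-24.   28.6] tip z 152.5 yaw err deg -0.17 F [-1.9   0.15  0.16] 0.0007231798429315677
time: 5.17
position: [0.4923, 0.0344, 0.1696]
tool_rot: [-0.03, 1.0, 0.001, -0.001]
ft_force: [0.3, 0.1, 0.9]
grip_width: 0.0004
grip_force: 0.0
t 5.1667 gate mm [-46.1  91.4] tip z 152.6 yaw err deg -0.05 F [0.28 0.14 0.86] 0.00035495207547252446
```

View pics/e.png

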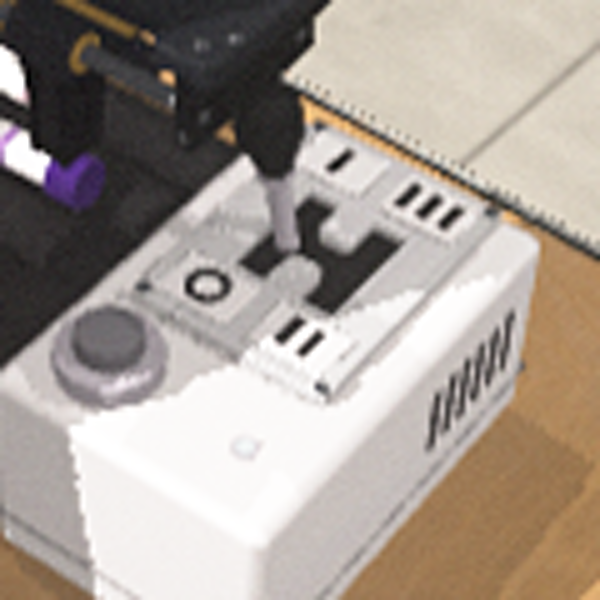

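The stem is at about (285,215) and the knob at (270,135), near the lane. I'll check its position with depth.

```bash
cat > s.py <<'E'
from h import *
import sys
b=load('scene'); t=.061;c,s=np.cos(t),np.sin(t); C=np.linalg.inv(b['view'])[:3,3]
P=np.array([pt(b,u,v,0) if b['depth'][v,u]>0 else [0,0,0] for v in range(170,290) for u in range(220,340)])
cg=np.array([[c,s,0],[-s,c,0],[0,0,1]])
Q=(P-[.5438,-.054,.114])@cg.T*1000
for z in range(14,76,6):
    m=(abs(Q[:,2]-z)<3)&(abs(Q[:,0])<50)&(abs(Q[:,1])<46)
    if m.any(): print(z,m.sum(),Q[m].mean(0).round(1),np.ptp(Q[m],axis=0).round(1))
print('cam dir',cg@(C-[.5438,-.054,.114])/np.linalg.norm(C-[.5438,-.054,.114]))
E
python3 s.py
```

```text
14 12 [-1.2 18.3 14. ] [5.6 9.4 5.8]
20 12 [-1.  19.9 20. ] [7.6 8.7 5. ]
26 8 [-2.5 22.6 25.6] [ 5.  13.6  4.7]
32 17 [-3.1 20.1 31.5] [11.2  9.3  4.7]
38 10 [-5.1 21.3 37.5] [10.  10.6  3.9]
44 19 [-7.  21.1 44. ] [15.2 17.4  5. ]
50 27 [-7.3 22.  49.9] [19.  21.2  5.3]
56 37 [-7.2 22.9 55.6] [19.3 25.5  5.9]
62 41 [-6.7 22.4 61.8] [23.8 19.2  5.3]
68 55 [-1.9 24.6 67.8] [22.1 14.9  5.6]
74 1 [-4.1 22.4 71.9] [0. 0. 0.]
cam dir [-0.6102649  -0.36668815  0.70222258]
```

```bash
python3 -m pendant '[{"jaw":0,"linear":[-1.5,0,0],"twist":0},{"jaw":0,"linear":[-1.5,0,0],"twist":0},{"jaw":0,"linear":[-1.5,0,0],"twist":0},{"jaw":0,"linear":[0,-1,0],"twist":0},{"jaw":0,"linear":[0,-1,0],"twist":0},{"jaw":0,"linear":[0,-0.4,0],"twist":0},{"jaw":0,"linear":[0,-0.4,0],"twist":0},{"jaw":0,"linear":[0,-0.4,0],"twist":0},{"jaw":0,"linear":[0,0,0],"twist":0}]'; python3 g.py
python3 -m pendant '[{"jaw":0,"linear":[0,-0.3,0],"twist":0},{"jaw":0,"linear":[0,-0.3,0],"twist":0},{"jaw":0,"linear":[0,-0.3,0],"twist":0},{"jaw":0,"linear":[0,-0.3,0],"twist":0},{"jaw":0,"linear":[0,-0.3,0],"twist":0},{"jaw":0,"linear":[0,0,0],"twist":0}]'; python3 g.py
```

```text
time: 5.97
position: [0.5404, 0.0017, 0.1696]
tool_rot: [-0.028, 1.0, -0.0, -0.0]
ft_force: [0.1, -0.4, -0.1]
grip_width: 0.0005
grip_force: 0.0
t 5.9667 gate mm [-0.  55.8] tip z 152.6 yaw err deg -0.24 F [ 0.06 -0.4  -0.09] 0.0004536075087877552
time: 6.47
position: [0.542, -0.0127, 0.1697]
tool_rot: [-0.029, 1.0, -0.0, 0.0]
ft_force: [0.2, 1.2, 2.5]
grip_width: 0.0003
grip_force: 1.4
t 6.4667 gate mm [ 0.7 41.3] tip z 152.7 yaw err deg -0.17 F [0.19 1.23 2.51] 0.0003483522569119685
```

```bash
python3 -m pendant '[{"jaw":0,"linear":[0,-0.3,0],"twist":0},{"jaw":0,"linear":[0,-0.3,0],"twist":0},{"jaw":0,"linear":[0,-0.3,0],"twist":0},{"jaw":0,"linear":[0,-0.3,0],"twist":0},{"jaw":0,"linear":[0,-0.3,0],"twist":0},{"jaw":0,"linear":[0,0,0],"twist":0}]'; python3 g.py
python3 -m pendant '[{"jaw":0,"linear":[0,-0.3,0],"twist":0},{"jaw":0,"linear":[0,-0.3,0],"twist":0},{"jaw":0,"linear":[0,-0.3,0],"twist":0},{"jaw":0,"linear":[0,-0.3,0],"twist":0},{"jaw":0,"linear":[0,-0.3,0],"twist":0},{"jaw":0,"linear":[0,0,0],"twist":0}]'; python3 g.py
```

```text
time: 6.97
position: [0.5427, -0.0281, 0.1694]
tool_rot: [-0.029, 1.0, -0.0, 0.0]
ft_force: [1.2, 0.1, 0.1]
grip_width: 0.0007
grip_force: 0.5
t 6.9667 gate mm [ 0.5 25.9] tip z 152.4 yaw err deg -0.19 F [1.25 0.09 0.12] 0.0006877696790210332
time: 7.47
position: [0.5436, -0.043, 0.1695]
tool_rot: [-0.029, 1.0, -0.0, 0.0]
ft_force: [-0.8, 0.6, -0.3]
grip_width: 0.0002
grip_force: 0.3
t 7.4667 gate mm [ 0.5 11. ] tip z 152.5 yaw err deg -0.19 F [-0.83  0.57 -0.27] 0.00015302988184915186
```

```bash
python3 -m pendant '[{"jaw":0,"linear":[0,-0.3,0],"twist":0},{"jaw":0,"linear":[0,-0.2,0],"twist":0},{"jaw":0,"linear":[0,0,0],"twist":0}]'; python3 g.py
python3 -c "
from h import *
b=grab('scene')
cv2.imwrite('pics/f.png',cv2.resize(b['color'][170:290,220:340],(600,600),interpolation=cv2.INTER_CUBIC))"; python3 s.py
```

```text
time: 7.72
position: [0.5437, -0.0476, 0.1694]
tool_rot: [-0.029, 1.0, -0.0, -0.0]
ft_force: [0.3, 0.2, 0.3]
grip_width: 0.0006
grip_force: 0.5
t 7.7167 gate mm [0.3 6.4] tip z 152.4 yaw err deg -0.19 F [0.3  0.16 0.28] 0.0006117693669047225
14 11 [ -2.7 -13.2  13.7] [5.6 7.3 5. ]
20 10 [ -1.8 -14.2  19.5] [7.7 6.4 4.7]
26 5 [ -1.7 -14.4  23.8] [3.3 7.3 1.6]
32 17 [ -4.1 -15.4  31.6] [ 8.9 14.6  5.2]
38 24 [-7.  -3.  38.7] [ 8.9 39.1  5.4]
44 34 [-7.5 -0.7 44. ] [12.9 45.9  5.6]
50 45 [-8.7 -9.1 50. ] [16.3 44.5  5.7]
56 61 [-8.8 -9.8 56.1] [17.1 47.4  6. ]
62 77 [ -6.5 -12.9  62.2] [26.7 48.3  5.9]
68 118 [ -3.4 -12.6  68.5] [22.6 47.3  5.7]
74 49 [-5.3 -1.  73.6] [22.9 42.1  5.8]
cam dir [-0.6102649  -0.36668815  0.70222258]
```

View pics/f.png

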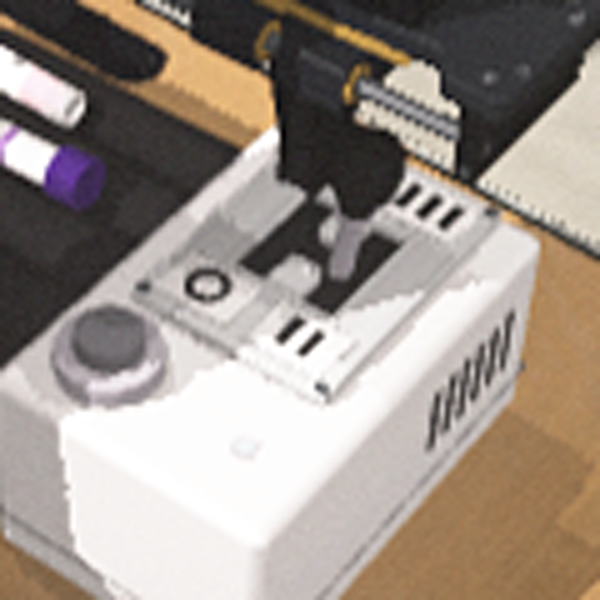

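The stem is at (345,250), across but about 10 mm of knob travel short of the right side. The shut fingers are thinner than I assumed. I'll continue gently.

```bash
python3 -m pendant '[{"jaw":0,"linear":[0,-0.3,0],"twist":0},{"jaw":0,"linear":[0,-0.3,0],"twist":0},{"jaw":0,"linear":[0,-0.2,0],"twist":0},{"jaw":0,"linear":[0,0,0],"twist":0}]'; python3 g.py
python3 -m pendant '[{"jaw":0,"linear":[0,-0.2,0],"twist":0},{"jaw":0,"linear":[0,0,0],"twist":0},{"jaw":0,"linear":[0,0,0],"twist":0}]'; python3 g.py
```

```text
time: 8.1
position: [0.5441, -0.0556, 0.1693]
tool_rot: [-0.029, 1.0, -0.0, -0.0]
ft_force: [-0.1, 1.1, -0.7]
grip_width: 0.0005
grip_force: 0.6
t 8.1 gate mm [ 0.2 -1.6] tip z 152.3 yaw err deg -0.19 F [-0.14  1.09 -0.73] 0.00046614479863718746
time: 8.35
position: [0.5441, -0.0571, 0.1694]
tool_rot: [-0.029, 1.0, 0.0, -0.0]
ft_force: [1.5, 2.5, -1.0]
grip_width: 0.0005
grip_force: 1.1
t 8.35 gate mm [ 0.1 -3.1] tip z 152.4 yaw err deg -0.18 F [ 1.54  2.5  -1.02] 0.0005106650225124307
```

```bash
python3 -m pendant '[{"jaw":0,"linear":[0,-0.1,0],"twist":0},{"jaw":0,"linear":[0,0,0],"twist":0},{"jaw":0,"linear":[0,0,0],"twist":0}]'; python3 g.py
python3 -m pendant '[{"jaw":0,"linear":[0,-0.1,0],"twist":0},{"jaw":0,"linear":[0,0,0],"twist":0},{"jaw":0,"linear":[0,0,0],"twist":0}]'; python3 g.py
```

```text
time: 8.6
position: [0.544, -0.0574, 0.1693]
tool_rot: [-0.029, 1.0, 0.001, -0.0]
ft_force: [1.4, 4.9, -1.8]
grip_width: 0.0009
grip_force: 2.6
t 8.6 gate mm [-0.  -3.4] tip z 152.3 yaw err deg -0.18 F [ 1.39  4.87 -1.81] 0.0008609199975935136
time: 8.85
position: [0.5439, -0.0576, 0.1693]
tool_rot: [-0.029, 1.0, 0.001, -0.001]
ft_force: [0.7, 6.9, -0.7]
grip_width: 0.0005
grip_force: 3.7
t 8.85 gate mm [-0.1 -3.6] tip z 152.3 yaw err deg -0.2 F [ 0.72  6.93 -0.69] 0.00046485749768467076
```

At the right-hand stop (force rising with no movement). I'll back off, go round behind the knob, and push away.

```bash
python3 -m pendant '[{"jaw":0,"linear":[0,1.5,0],"twist":0},{"jaw":0,"linear":[0,1.5,0],"twist":0},{"jaw":0,"linear":[1.5,0,0],"twist":0},{"jaw":0,"linear":[1.5,0,0],"twist":0},{"jaw":0,"linear":[1.5,0,0],"twist":0},{"jaw":0,"linear":[0,-2,0],"twist":0},{"jaw":0,"linear":[0,-2,0],"twist":0},{"jaw":0,"linear":[0,-1.5,0],"twist":0},{"jaw":0,"linear":[0,0,0],"twist":0},{"jaw":0,"linear":[0,0,0],"twist":0}]'; python3 g.py
```

```text
time: 9.68
position: [0.5014, -0.0881, 0.17]
tool_rot: [-0.028, 1.0, -0.001, 0.001]
ft_force: [0.6, 0.1, 0.4]
grip_width: 0.0001
grip_force: 0.0
t 9.6833 gate mm [-44.4 -31.5] tip z 153.0 yaw err deg -0.24 F [0.55 0.12 0.43] 0.00011123003003486693
```

```bash
python3 -m pendant '[{"jaw":0,"linear":[-0.7,0.4,0],"twist":0},{"jaw":0,"linear":[-0.7,0,0],"twist":0},{"jaw":0,"linear":[-0.3,0,0],"twist":0},{"jaw":0,"linear":[-0.3,0,0],"twist":0},{"jaw":0,"linear":[-0.3,0,0],"twist":0},{"jaw":0,"linear":[-0.3,0,0],"twist":0},{"jaw":0,"linear":[-0.3,0,0],"twist":0},{"jaw":0,"linear":[0,0,0],"twist":0}]'; python3 g.py
python3 -m pendant '[{"jaw":0,"linear":[-0.3,0,0],"twist":0},{"jaw":0,"linear":[-0.3,0,0],"twist":0},{"jaw":0,"linear":[-0.3,0,0],"twist":0},{"jaw":0,"linear":[-0.3,0,0],"twist":0},{"jaw":0,"linear":[-0.2,0,0],"twist":0},{"jaw":0,"linear":[0,0,0],"twist":0}]'; python3 g.py
```

```text
time: 10.35
position: [0.5299, -0.0808, 0.1694]
tool_rot: [-0.029, 1.0, 0.0, -0.0]
ft_force: [-0.6, 0.1, 0.4]
grip_width: 0.0003
grip_force: 0.7
t 10.35 gate mm [-15.5 -25.9] tip z 152.4 yaw err deg -0.16 F [-0.57  0.11  0.36] 0.0003479506931920033
time: 10.85
position: [0.5441, -0.0801, 0.1694]
tool_rot: [-0.029, 1.0, 0.0, 0.0]
ft_force: [-1.9, 0.0, -0.4]
grip_width: 0.0004
grip_force: 0.8
t 10.85 gate mm [ -1.3 -26.1] tip z 152.4 yaw err deg -0.17 F [-1.85  0.05 -0.43] 0.00038661465029323297
```

```bash
python3 -m pendant '[{"jaw":0,"linear":[-0.3,0,0],"twist":0},{"jaw":0,"linear":[-0.3,0,0],"twist":0},{"jaw":0,"linear":[-0.2,0,0],"twist":0},{"jaw":0,"linear":[0,0,0],"twist":0},{"jaw":0,"linear":[0,0,0],"twist":0}]'; python3 g.py
python3 -m pendant '[{"jaw":0,"linear":[-0.2,0,0],"twist":0},{"jaw":0,"linear":[0,0,0],"twist":0},{"jaw":0,"linear":[0,0,0],"twist":0}]'; python3 g.py
```

```text
time: 11.27
position: [0.552, -0.0798, 0.1695]
tool_rot: [-0.029, 1.0, -0.0, 0.0]
ft_force: [-1.9, 1.0, -1.0]
grip_width: 0.0004
grip_force: 0.8
t 11.2667 gate mm [  6.6 -26.2] tip z 152.5 yaw err deg -0.16 F [-1.9   0.95 -1.  ] 0.0004137122783584961
time: 11.52
position: [0.5537, -0.0797, 0.1695]
tool_rot: [-0.029, 1.0, -0.0, 0.0]
ft_force: [-1.5, 1.7, -1.3]
grip_width: 0.0
grip_force: 0.9
t 11.5167 gate mm [  8.4 -26.2] tip z 152.5 yaw err deg -0.17 F [-1.52  1.66 -1.34] 8.779374008471483e-06
```

```bash
python3 -m pendant '[{"jaw":0,"linear":[-0.1,0,0],"twist":0},{"jaw":0,"linear":[0,0,0],"twist":0},{"jaw":0,"linear":[0,0,0],"twist":0}]'; python3 g.py
python3 -m pendant '[{"jaw":0,"linear":[-0.1,0,0],"twist":0},{"jaw":0,"linear":[0,0,0],"twist":0},{"jaw":0,"linear":[0,0,0],"twist":0}]'; python3 g.py
```

```text
time: 11.77
position: [0.5547, -0.0796, 0.1695]
tool_rot: [-0.029, 1.0, 0.0, -0.0]
ft_force: [-1.7, 0.7, -1.9]
grip_width: 0.0005
grip_force: 1.0
t 11.7667 gate mm [  9.3 -26.2] tip z 152.5 yaw err deg -0.17 F [-1.67  0.69 -1.87] 0.0005120140942127641
time: 12.02
position: [0.5555, -0.0795, 0.1695]
tool_rot: [-0.029, 1.0, 0.0, -0.0]
ft_force: [-2.5, 1.2, -1.1]
grip_width: 0.0003
grip_force: 1.2
t 12.0167 gate mm [ 10.1 -26.2] tip z 152.5 yaw err deg -0.17 F [-2.52  1.16 -1.15] 0.00031412162253612605
```

```bash
python3 -m pendant '[{"jaw":0,"linear":[-0.1,0,0],"twist":0},{"jaw":0,"linear":[0,0,0],"twist":0},{"jaw":0,"linear":[0,0,0],"twist":0}]'; python3 g.py
python3 -m pendant '[{"jaw":0,"linear":[-0.1,0,0],"twist":0},{"jaw":0,"linear":[0,0,0],"twist":0},{"jaw":0,"linear":[0,0,0],"twist":0}]'; python3 g.py
python3 -m pendant '[{"jaw":0,"linear":[-0.1,0,0],"twist":0},{"jaw":0,"linear":[0,0,0],"twist":0},{"jaw":0,"linear":[0,0,0],"twist":0}]'; python3 g.py
```

```text
time: 12.27
position: [0.5561, -0.0794, 0.1694]
tool_rot: [-0.029, 1.0, 0.0, -0.001]
ft_force: [-2.1, 1.6, -1.4]
grip_width: 0.0006
grip_force: 1.9
t 12.2667 gate mm [ 10.7 -26.1] tip z 152.4 yaw err deg -0.16 F [-2.08  1.61 -1.37] 0.0006155377506342325
time: 12.52
position: [0.5567, -0.0793, 0.1693]
tool_rot: [-0.029, 1.0, 0.0, -0.001]
ft_force: [-6.1, 0.0, -1.0]
grip_width: 0.0009
grip_force: 2.6
t 12.5167 gate mm [ 11.3 -26. ] tip z 152.3 yaw err deg -0.15 F [-6.06  0.04 -0.96] 0.0008637374155517324
time: 12.77
position: [0.5572, -0.0793, 0.1692]
tool_rot: [-0.029, 1.0, 0.0, -0.002]
ft_force: [-5.9, 0.9, -1.1]
grip_width: 0.0004
grip_force: 3.1
t 12.7667 gate mm [ 11.8 -26. ] tip z 152.2 yaw err deg -0.15 F [-5.85  0.86 -1.1 ] 0.0003514002959445837
```

```bash
python3 -m pendant '[{"jaw":0,"linear":[-0.1,0,0],"twist":0},{"jaw":0,"linear":[0,0,0],"twist":0},{"jaw":0,"linear":[0,0,0],"twist":0}]'; python3 g.py
python3 -m pendant '[{"jaw":0,"linear":[2,0,0],"twist":0},{"jaw":0,"linear":[3,0,0],"twist":0},{"jaw":0,"linear":[3,0,0],"twist":0},{"jaw":0,"linear":[3,0,0],"twist":0},{"jaw":0,"linear":[0,2,0],"twist":0},{"jaw":0,"linear":[0,2,0],"twist":0},{"jaw":0,"linear":[0,1.6,0],"twist":0},{"jaw":0,"linear":[0,0,0],"twist":0},{"jaw":0,"linear":[0,0,0],"twist":0},{"jaw":0,"linear":[0,0,0],"twist":0}]'; python3 g.py
python3 -c "
from h import *
b=grab('scene')
cv2.imwrite('pics/g.png',cv2.resize(b['color'][170:290,220:340],(600,600),interpolation=cv2.INTER_CUBIC))"; python3 s.py
```

```text
time: 13.02
position: [0.5576, -0.0792, 0.1691]
tool_rot: [-0.029, 1.0, 0.0, -0.002]
ft_force: [-6.2, -0.5, -0.1]
grip_width: 0.0006
grip_force: 3.6
t 13.0167 gate mm [ 12.2 -26. ] tip z 152.1 yaw err deg -0.14 F [-6.24 -0.5  -0.07] 0.0006139400394303504
time: 13.85
position: [0.4486, -0.0307, 0.1702]
tool_rot: [-0.029, 1.0, -0.001, 0.002]
ft_force: [0.6, -0.5, 1.2]
grip_width: 0.0005
grip_force: 0.0
t 13.85 gate mm [-93.6  29.1] tip z 153.2 yaw err deg -0.16 F [ 0.61 -0.53  1.18] 0.0004961373956210076
14 12 [ 23.3 -19.4  13.7] [4.8 9.  4.2]
20 12 [ 24.1 -20.2  19.7] [4.2 8.9 4.4]
26 17 [ 25.5 -22.7  26.4] [11.  13.7  5.7]
32 12 [ 25.2 -24.9  31.6] [ 6.2 11.8  5.2]
38 19 [ 26.1 -28.6  37.9] [14.4 18.5  5.3]
44 24 [ 24.5 -29.2  44.4] [13.3 21.   5.6]
50 32 [ 26.3 -31.3  49.7] [17.9 23.   5.6]
56 46 [ 27.9 -30.8  56.2] [24.5 26.6  6. ]
62 83 [ 33.7 -29.5  62.2] [25.7 24.2  5.9]
68 12 [ 32.7 -24.9  65.9] [11.2 10.9  2.9]
cam dir [-0.6102649  -0.36668815  0.70222258]
```

View pics/g.png

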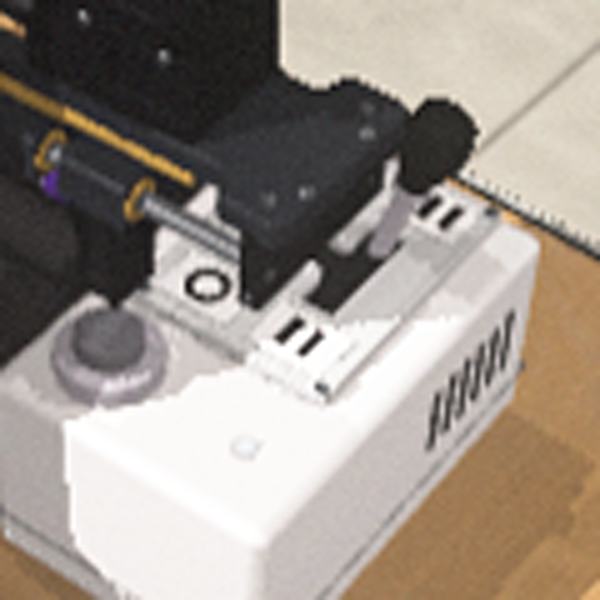

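The lever is home: the stem is at (390,235), at the far end of the right slot next to the three-bar plate, and depth agrees. Next is the button.

```bash
python3 -m pendant '[{"jaw":0,"linear":[0.4,0,0.5],"twist":0},{"jaw":0,"linear":[0,0,0.8],"twist":0},{"jaw":0,"linear":[0,0,0.6],"twist":0},{"jaw":0,"linear":[0,0,0],"twist":0},{"jaw":0,"linear":[0,0,0],"twist":0}]'; python3 g.py
python3 -m pendant '[{"jaw":0,"linear":[0,0,0.3],"twist":0},{"jaw":0,"linear":[0,0,0.3],"twist":0},{"jaw":0,"linear":[0,0,0],"twist":0},{"jaw":0,"linear":[0,0,0],"twist":0}]'; python3 g.py
python3 -m pendant '[{"jaw":0,"linear":[0,0,0.2],"twist":0},{"jaw":0,"linear":[0,0,0],"twist":0},{"jaw":0,"linear":[0,0,0],"twist":0}]'; python3 g.py
```

```text
time: 14.32
position: [0.4422, -0.0301, 0.1497]
tool_rot: [-0.029, 1.0, 0.0, -0.001]
ft_force: [-0.1, 0.2, -0.1]
grip_width: 0.0003
grip_force: 0.0
t 14.3167 gate mm [-100.   30.] tip z 132.7 yaw err deg -0.2 F [-0.08  0.25 -0.11] 0.00030668914053865186
time: 14.65
position: [0.4429, -0.0302, 0.1447]
tool_rot: [-0.029, 1.0, -0.0, 0.0]
ft_force: [-0.7, -0.1, 3.2]
grip_width: 0.0009
grip_force: 1.1
t 14.65 gate mm [-99.2  29.9] tip z 127.7 yaw err deg -0.16 F [-0.67 -0.14  3.23] 0.0008702072153407733
time: 14.9
position: [0.443, -0.0302, 0.1428]
tool_rot: [-0.029, 1.0, -0.0, 0.0]
ft_force: [-0.2, -0.7, 3.4]
grip_width: 0.0003
grip_force: 1.6
t 14.9 gate mm [-99.2  29.9] tip z 125.8 yaw err deg -0.16 F [-0.21 -0.7   3.36] 0.0003260326584817601
```

```bash
python3 -m pendant '[{"jaw":0,"linear":[0,0,0.2],"twist":0},{"jaw":0,"linear":[0,0,0],"twist":0},{"jaw":0,"linear":[0,0,0],"twist":0}]'; python3 g.py
python3 -m pendant '[{"jaw":0,"linear":[0,0,0.2],"twist":0},{"jaw":0,"linear":[0,0,0],"twist":0},{"jaw":0,"linear":[0,0,0],"twist":0}]'; python3 g.py
```

```text
time: 15.15
position: [0.443, -0.0302, 0.1413]
tool_rot: [-0.029, 1.0, -0.0, 0.001]
ft_force: [-1.3, -0.7, 10.5]
grip_width: 0.0003
grip_force: 4.9
t 15.15 gate mm [-99.2  29.9] tip z 124.3 yaw err deg -0.16 F [-1.32 -0.73 10.54] 0.00032782296413831115
time: 15.4
position: [0.443, -0.0302, 0.1409]
tool_rot: [-0.029, 1.0, -0.001, 0.001]
ft_force: [-4.1, -1.0, 27.2]
grip_width: 0.0007
grip_force: 13.4
t 15.4 gate mm [-99.2  29.9] tip z 123.9 yaw err deg -0.14 F [-4.13 -1.03 27.21] 0.0007303026057099634
```

Bottomed (27 N). I'll lift straight up, move well clear and check.

```bash
python3 -m pendant '[{"jaw":0,"linear":[0,0,-1],"twist":0},{"jaw":0,"linear":[0,0,-2],"twist":0},{"jaw":0,"linear":[0,0,-3],"twist":0},{"jaw":0,"linear":[0,0,-3],"twist":0},{"jaw":0,"linear":[0,0,-3],"twist":0},{"jaw":0,"linear":[0,4,0],"twist":0},{"jaw":0,"linear":[0,4,0],"twist":0},{"jaw":0,"linear":[0,4,0],"twist":0},{"jaw":0,"linear":[0,4,0],"twist":0},{"jaw":0,"linear":[0,4,0],"twist":0},{"jaw":0,"linear":[0,4,0],"twist":0},{"jaw":0,"linear":[0,0,0],"twist":0}]'; python3 -m pendant '[{"jaw":0,"linear":[0,0,0],"twist":0},{"jaw":0,"linear":[0,0,0],"twist":0},{"jaw":0,"linear":[0,0,0],"twist":0}]'; python3 g.py
python3 -c "
from h import *
a=grab('top'); print('btn',pt(a,298,242))
cv2.imwrite('pics/i.png',cv2.resize(a['color'][140:270,130:355],None,fx=3.5,fy=3.5,interpolation=cv2.INTER_CUBIC))"
```

```text
time: 16.4
position: [0.4271, 0.2157, 0.2582]
tool_rot: [-0.032, 0.999, 0.002, -0.0]
ft_force: [0.4, -0.8, -0.5]
grip_width: 0.0005
grip_force: 0.0
time: 16.65
position: [0.4285, 0.2085, 0.2582]
tool_rot: [-0.028, 1.0, -0.0, -0.001]
ft_force: [-0.1, -0.8, -0.0]
grip_width: 0.0007
grip_force: 0.0
t 16.65 gate mm [-99.1 269.1] tip z 241.2 yaw err deg -0.25 F [-0.09 -0.77 -0.03] 0.000668704719079344
btn [ 0.4458 -0.0286  0.131 ]
```

View pics/i.png

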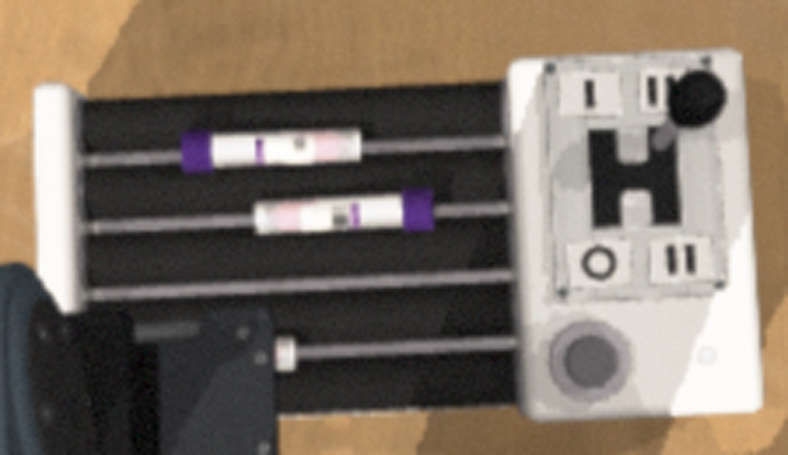

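The knob at (697,98) lies over the three-bar plate. The button is back up (131 mm), and the tubes are on the rollers. I'll do a quick home check, then hand in.

```bash
python3 -c "
from h import *
a=load('top'); t=.061;c,s=np.cos(t),np.sin(t)
p=ray(a,697/3.5+130-.4,98/3.5+140-.4,.166); k=np.array([[c,s],[-s,c]])@(p[:2]-[.5438,-.054]); print(k)
if abs(k[0]-.033)<.006 and abs(k[1]+.027)<.006: print(robot.hand_in())"
```

```text
[ 0.03435113 -0.02788952]
the job is handed in; nothing more can be done
None
```

I pushed the lever with shut fingers from park through the gate, fully home in the three-bar slot (far right). I then pressed the start button right down and it came back up. The tubes stayed on the rollers, and I handed the job in at about 17 s.

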